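Lock the catch cup into the clipper-cleaning stand and work its pedal

TASK

Get the clipper-cleaning stand ready: take the steel cup by its handle, lift it up into the stand's head from below with the handle swung to the left, twist it to the right until the handle points straight out of the stand's front, and lower it so that its lugs drop into their pockets and it hangs there locked when you let go. Then press the stand's pump pedal right down to its stop and let it spring back up. Keep the cup roughly upright throughout, and leave the glass jar and the clipper where they are.

Things in the scene. Friction and masses are not known exactly. Their poses are not given: they have to be found in the camera images.
- cup: Loose open steel cup, 68 mm outer diameter, 75 mm high, about 0.25 kg, with one straight handle. It stands upright on the table at the start. Origin: centre of its underside; z up along the cup's axis; the handle points along the cup's own -x.
- cup_top (a point): Centre of the cup's mouth, on its axis, level with the rim and the lugs' upper faces: 75 mm above the cup's origin. Axes as the cup's.
- cup_lug (a point): Outer face of the lug exactly above the handle (cup frame (-0.045, 0, 0.072)). It is one of three equal lugs on the rim, 120 degrees apart: each 15 mm wide, 6 mm high, upper face flush with the rim, reaching to 45 mm from the cup's axis.
- cup_grip (a point): Middle of the handle grip, where to pinch it from above across its width: cup frame (-0.120, 0, 0.036). The grip is a straight black bar 20 mm wide (cup y), 18 mm high, running from 58 to 158 mm from the cup's axis along -x.
- cup_handle_end (a point): Outer end of the handle, cup frame (-0.158, 0, 0.036).
- stand: Fixed white bench stand. Origin: on the table, directly below its head's axis; its front is its own -x side, its left +y, z up. Base plate 12 mm thick under the head (x -0.065 to 0.155, y +-0.065). The round head is 108 mm in diameter, 222 mm high at its top; the flat underside of its plate is at z = 0.184, and three claws hang below it that carry inward ledges.
- column_top (a point): Top of the column at the back of the stand (40 x 56 mm, its front face at stand x = 0.085), stand frame (0.105, 0, 0.220). An arm runs from it forward over the head, z 0.196 to 0.220.
- head_seat (a point): Point on the head's axis, 176 mm above the table, where point cup_top lies when the cup hangs locked in the pockets (the cup's underside is then 101 mm and the handle's middle 137 mm above the table). Axes as the stand's.
- head_entry (a point): Where cup_grip should be when the lugs have come up through the gaps between the claws: 120 mm from the head's axis, handle 60 degrees left of the front (cup yaw = stand yaw - 60 degrees, +-15 fine), z = 0.142: lugs midway between ledges and plate (cup_top 4 to 7 mm above head_seat). From there turn the cup 60 degrees counter-clockwise seen from above, to cup yaw = stand yaw.
- front_pocket (a point): Pocket on the front claw's ledge, upper face z = 0.170, under which the ledge is 6 mm thick. Ledges: inner radius 37.5 mm, wall inside at 49 mm (radial play 3.5 mm), alike at the front and 120 degrees either way. Turning, a lug passes over a bump 2.5 mm high before the pocket and meets a fixed stop just after it; with cup yaw = stand yaw (play 2 degrees) lower the cup so the lugs drop in.
- pedal (a joint): Angle of the pump pedal, rad: 0 = up (rest), growing as it is pressed, 0.26 = down on its stop (counts as down above 0.235). Sprung: returns by itself; at the pad about 3 N starts it and about 8 N brings it to the stop.
- pedal_pad (a point): Point to press: middle of the black rubber pad on the steel pedal plate (125 x 68 mm) at the right (-y) of the stand. Hinge along the stand's y at stand x = 0.050, y = -0.155, z = 0.024; at rest the plate rises 0.30 rad from the hinge towards the front. This point is 95 mm from the hinge, 59 mm above the table at rest, 24 mm lower at the stop. Turns with the pedal.
- jar: Loose empty open glass jar, 72 mm diameter, 100 mm high, on the table; origin: centre of its underside. Leave alone. (A white three-tier organiser, 170 x 150 mm and 181 mm high, also stands fixed at the far right, always beyond x = 0.63 and y = -0.35 of the robot's frame; it is not part of the job.)
- tray: Fixed bamboo tray, 240 x 130 x 25 mm (own x, y, z), that holds the clipper; origin: centre of its underside.
- clipper: Loose black hair clipper, 180 x 46 x 37 mm lying along its own x in the tray; origin: on its underside near its middle. Leave alone.

How it is judged:
By the outcome, as a careful person would: the job done as asked, in the order asked, and still so for the second after the job is handed in, with the robot touching nothing.
It also fails if it takes over 67 s, if anything falls off the work surface, if the arm or the gripper's body presses on something with over 40 N, if the wrist force passes 120 N, or if a joint passes its speed limit or range.

ROBOT

A 7-joint arm with a two-finger parallel gripper is mounted at the origin on the work surface. World frame = base frame: x ahead of the robot, y to its left, z up, the work surface at z = 0. Lengths are in m, angles in rad, forces in N, time in s.
With the tool pointing down it reaches from about 0.425 to 0.925 m from the base axis. Payload 6.8 kg.
Tool frame: the origin (TCP) lies on the centre line of the jaws, within the pads' length; the fingertips stand 19 mm ahead of it and the grasp point (between the pads) is the TCP (r.tip_extent is the y of the fingertips in the tool frame, in m); y points along the fingers, z is the direction in which the jaws open and shut, and the axes are right-handed (so a half turn about y gives the same grasp; the last joint's range is limited). The gripper opens to 85 mm and grips with 20 to 120 N. Pads are 22 mm wide; open, the fingers measure 114 mm over their backs; the gripper's body (76 mm by 85 mm) begins 54 mm behind the grasp point. The pads swing forward as they close: fully open they stand 13 mm farther back than shut.
Start: joints at [-1.352, 0.477, 0.022, 1.555, -0.011, 1.109, -0.083], TCP at [0.217, 0.639, 0.25] pointing down, gripper open.
Joint ranges: [-2.96, 2.96], [-0.34, 2.1], [-1.41, 1.46], [0.24, 2.44], [-1.37, 4.51], [0.17, 1.92], [-2.96, 2.96]. Speed limits (rad/s): [2.39, 2.39, 3.14, 3.14, 3.14, 3.14, 3.14].

INTERFACE

Orientations are given as a rotation vector (axis times angle).
In Python, from bench import r gives the robot as it stands. The module is installed in compiled form; this text tells all that it offers.
- The arm moves only by the tool jog_arm, never from a script. Its argument "motion" is a list of rows, each a list of 3 entries, a list of its own where there are three numbers: the opening, from 0 (shut) to 1 (fully open), then the shift along the tool's x, y, z in m, then the turn, a rotation vector about the tool's x, y, z in degrees. A call has 1 to 10 rows; each row shifts and turns the commanded pose from where the row before left it, along the tool's axes as they then stand; what a row does not reach is not made up. A row lasts 1/12 s, in which the tool goes at most 41.7 mm and 7.16 degrees, less where a joint would pass 70% of its speed; a pose out of reach is approached as far as the arm can. A call with a gripper value outside its range is refused whole. The fingers move at their own pace and stop on an object; "force" is the grip in N (left out, the last holds). Time passes only in rows, so rows that do not move let the fingers close. It gives the time, the measured TCP pose, the force and the opening at its end, in the units of the state.
- r.get_obs(): the state, without advancing time (a new reading comes with each control period).
- r.grab_frame(name): name is "side" or "top" or "wrist"; returns a dict with "image" (400x640x3 uint8, red, green, blue), "range_z" (400x640 float32, m along the optical axis (not along the pixel's ray), 0 where there is no reading), "fx", "fy", "cx", "cy" (pixels), "k1" (the pictures are not rectified: a ray, as slopes to the right and down, at radius r is drawn at 1 + k1 r^2 times it, then the intrinsics apply), "xyz" and "orientation" of the camera in the world. Camera axes: x right, y down, z forward; pixel columns grow to the right and rows downward; lengths in m; the calibration is good to about 2 mm. A picture is of the moment at which its call begins.
- r.hand_in(): hands the job in, once; it reports no verdict.
The state is a dict: "clock": time; "joints": joint angles; "qvel": joint speeds; "tau": joint torques, N m; "tcp_pos": TCP position; "orientation": TCP orientation; "contact_force": force on the tool from outside, world axes, zero at the start; "moment": the same for the moment, N m; "grip_width": finger opening in m.
Only numpy, scipy, OpenCV 4.12 (cv2) and the standard library are available. Lean on these libraries where they do the work, as an engineer would, in place of code of your own. Each camera call takes 0.05 s, during which the arm holds its last target.

## Working session

There is one attempt and no reset: what is moved stays moved. The work goes in short steps, Python scripts to look and compute and a tool call to move; the robot and the scene stay as the last step left them, time stands still between calls to the robot, and variables do not carry over. Pictures are saved under pics/ and viewed, and the job is handed in when it is done.

Besides the shell and the picture viewer there is one more tool, called after "Request:" by a JSON object that holds its "name" and its "arguments". jog_arm: Moves the arm, as the interface text tells. Its arguments: {"type":"object","properties":{"motion":{"type":"array","items":{"type":"array"}},"force":{"type":"number"}},"required":["motion"]}

```bash
mkdir -p pics; cat > h.py <<'E'
import numpy as np, cv2
from bench import r
from scipy.spatial.transform import Rotation as R
def rot(o):
    o=np.array(o,float)
    return o if o.shape==(3,3) else (R.from_rotvec(o).as_matrix())
def save(f,n): cv2.imwrite('pics/'+n,f['image'][:,:,::-1])
def und(f,u,v):
    K=np.array([[f['fx'],0,f['cx']],[0,f['fy'],f['cy']],[0,0,1.]])
    p=cv2.undistortPointsIter(np.array([[[u,v]]],float),K,np.array([f['k1'],0,0,0.]),None,None,(3,50,1e-10))
    return p[0,0]
def ray(f,u,v):
    x,y=und(f,u,v); return np.array(f['xyz']),rot(f['orientation'])@np.array([x,y,1])
def onz(f,u,v,z):
    o,d=ray(f,u,v); return o+d*(z-o[2])/d[2]
def cloud(f):
    K=np.array([[f['fx'],0,f['cx']],[0,f['fy'],f['cy']],[0,0,1.]])
    vv,uu=np.mgrid[0:400,0:640]
    p=cv2.undistortPointsIter(np.stack([uu,vv],-1).reshape(-1,1,2).astype(float),K,np.array([f['k1'],0,0,0.]),None,None,(3,20,1e-8)).reshape(400,640,2)
    z=f['range_z'][...,None]
    c=np.concatenate([p*z,z],-1)
    w=c@rot(f['orientation']).T+np.array(f['xyz']); w[f['range_z']==0]=np.nan
    return w
E
python3 - <<'E'
from h import *
for n in ['top','side','wrist']:
    f=r.grab_frame(n); save(f,n+'0.png'); print(n,f['xyz'],f['orientation'],f['fx'],f['k1'])
print(r.get_obs(), r.tip_extent)
E
```

```text
top [0.46217257 0.03374992 1.66069784] [-2.19385874  2.16606388 -0.07414696] 444.66378430473856 -0.08978382996070598
side [ 0.26557346 -0.83348805  1.01155517] [-2.29142615  0.38987173 -0.18237378] 389.70674296410255 0.02215726493736433
wrist [0.14485253 0.66250314 0.37291421] [2.34659024 1.68317827 0.2519431 ] 311.907043073003 -0.032543580378338335
{'clock': 0.15, 'joints': array([-1.35208404,  0.47760833,  0.02234017,  1.55620447, -0.01149572,
        1.10928135, -0.0831207 ]), 'qvel': array([ 1.02154622e-03, -2.78455729e-03, -4.78832020e-05, -2.98157734e-03,
       -3.33827549e-04,  1.84520709e-03,  1.12622205e-03]), 'tau': array([ 3.25761161e-03, -5.96924329e+01,  1.61028352e+00, -2.81487644e+01,
        1.26443681e-02,  6.60100894e-03,  3.90664457e-05]), 'tcp_pos': array([0.21655849, 0.63887698, 0.24955857]), 'orientation': array([-1.55690831,  0.2566163 , -0.25641463]), 'contact_force': array([-0.54784626,  0.46390564, -0.57378419]), 'moment': array([ 0.03196568, -0.05374311,  0.01196382]), 'grip_width': 0.08502186176122262} 0.019
```

View pics/top0.png

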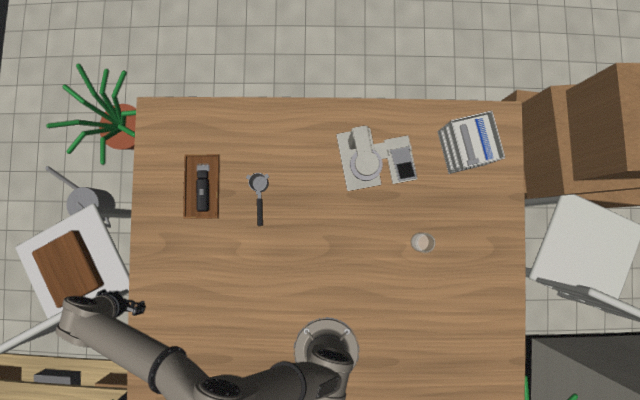

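View pics/side0.png

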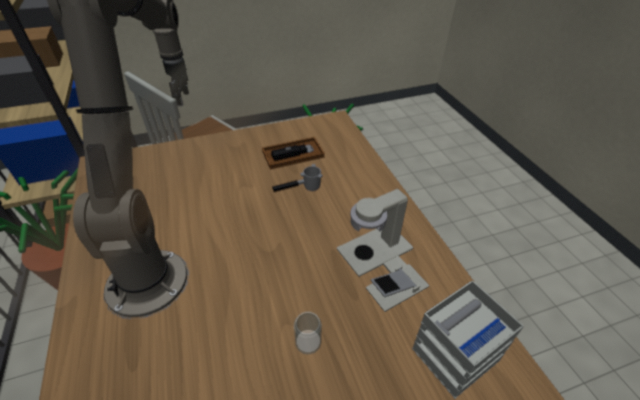

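View pics/wrist0.png

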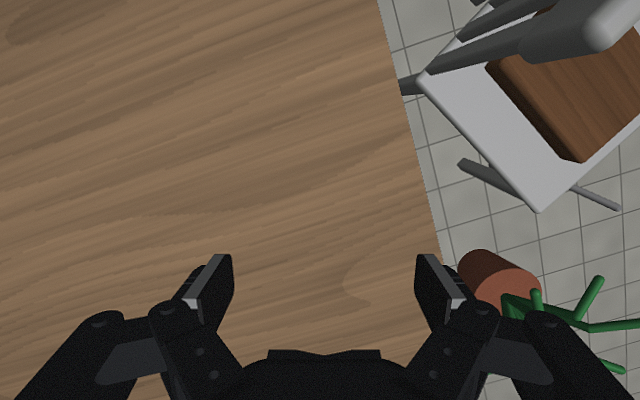

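The top view shows the cup at about (259,182) with its handle running to (260,225). The stand head is at (366,163), the pad at (404,170), the jar at (423,242) and the tray at (202,187).

```bash
python3 - <<'E'
from h import *
f=r.grab_frame('top'); w=cloud(f); im=f['image'].astype(int)
np.save('w.npy',w)
def reg(u0,u1,v0,v1):
    m=np.zeros((400,640),bool); m[v0:v1,u0:u1]=1; return m
print('table z', np.nanmedian(w[230:300,280:380,2]))
# handle black
h=reg(245,275,188,235)&(f['image'].max(2)<60)
vs,us=np.nonzero(h); print('handle px',us.min(),us.max(),vs.min(),vs.max(),len(us))
rect=cv2.minAreaRect(np.stack([us,vs],1).astype(np.float32)); print(rect)
print('handle z',np.nanpercentile(w[h][:,2],[10,50,90]))
bp=cv2.boxPoints(rect)
for b in bp: print(onz(f,b[0],b[1],0.045))
P=np.array([onz(f,u,v,0.045)[:2] for u,v in zip(us,vs)]); c=P.mean(0); _,s,V=np.linalg.svd(P-c); t=(P-c)@V[0]
print('handle c',c,'dir',V[0],t.min(),t.max(), ((P-c)@V[1]).min(),((P-c)@V[1]).max())
# cup rim
m=reg(240,280,165,205)&(w[...,2]>0.06)&(w[...,2]<0.09)
P=w[m]; print('rim n',len(P),P.mean(0),P.min(0),P.max(0))
(c,rad)=cv2.minEnclosingCircle(P[:,:2].astype(np.float32)); print(c,rad)
# stand head top
m=reg(330,420,120,195)
H=m&(w[...,2]>0.205)&(w[...,2]<0.235); P=w[H]; print('head n',len(P),P.min(0),P.max(0), np.nanmedian(P[:,2]))
hh=np.histogram(w[m][:,2],bins=np.arange(-.01,.25,.01)); print(list(zip(hh[1].round(2),hh[0])))
big=cv2.resize(f['image'][110:200,330:430][:,:,::-1],None,fx=6,fy=6,interpolation=cv2.INTER_CUBIC); cv2.imwrite('pics/standtop.png',big)
big=cv2.resize(f['image'][150:240,230:300][:,:,::-1],None,fx=6,fy=6,interpolation=cv2.INTER_CUBIC); cv2.imwrite('pics/cuptop.png',big)
E
```

```text
table z -0.0008232941885442102
handle px 257 262 199 224 107
((259.478515625, 211.5486602783203), (25.11440086364746, 4.2332987785339355), 87.27368927001953)
handle z [0.0402999  0.04472018 0.04835164]
[0.5524819  0.25886046 0.045     ]
[0.55341876 0.24339686 0.045     ]
[0.46220057 0.23711125 0.045     ]
[0.46124488 0.25251405 0.045     ]
handle c [0.50486731 0.24733021] dir [-0.99930966 -0.03715113] -0.04820124694071883 0.043034031467798224 -0.008175625700750111 0.00916593140167275
rim n 107 [0.61457579 0.25445323 0.07302469] [0.56884778 0.21569673 0.06084556] [0.64605859 0.29583534 0.08268803]
(0.6136929988861084, 0.2539987862110138) 0.045069701969623566
head n 888 [ 0.62628191 -0.16315931  0.20605751] [ 0.79306895 -0.07431702  0.22926898] 0.21989608275296202
[(np.float64(-0.01), np.int64(1857)), (np.float64(0.0), np.int64(2134)), (np.float64(0.01), np.int64(797)), (np.float64(0.02), np.int64(100)), (np.float64(0.03), np.int64(156)), (np.float64(0.04), np.int64(126)), (np.float64(0.05), np.int64(166)), (np.float64(0.06), np.int64(93)), (np.float64(0.07), np.int64(9)), (np.float64(0.08), np.int64(7)), (np.float64(0.09), np.int64(5)), (np.float64(0.1), np.int64(2)), (np.float64(0.11), np.int64(6)), (np.float64(0.12), np.int64(7)), (np.float64(0.13), np.int64(3)), (np.float64(0.14), np.int64(4)), (np.float64(0.15), np.int64(6)), (np.float64(0.16), np.int64(5)), (np.float64(0.17), np.int64(11)), (np.float64(0.18), np.int64(22)), (np.float64(0.19), np.int64(269)), (np.float64(0.2), np.int64(40)), (np.float64(0.21), np.int64(443)), (np.float64(0.22), np.int64(432)), (np.float64(0.23), np.int64(0))]
```

View pics/standtop.png

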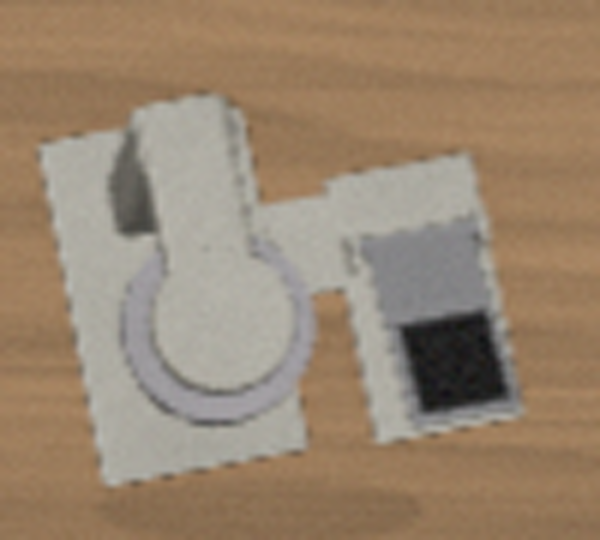

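View pics/cuptop.png

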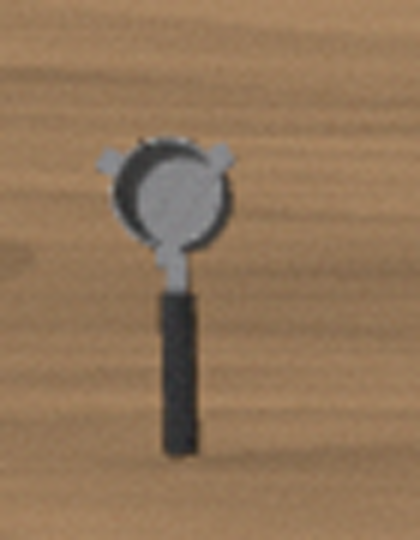

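```bash
python3 - <<'E'
from h import *
f=r.grab_frame('top'); w=cloud(f)
q=lambda a,b:(330+(a+.5)/6-.5,110+(b+.5)/6-.5)
print('base corners')
for a,b in [(40,147),(108,487),(305,448)]: print(onz(f,*q(a,b),0.012))
A,B,C=[onz(f,*q(a,b),0.012)[:2] for a,b in [(40,147),(108,487),(305,448)]]
v=A-B; print('len',np.linalg.norm(v),'yaw',np.degrees(np.arctan2(v[1],v[0])))
v=B-C; print('len',np.linalg.norm(v),'yaw',np.degrees(np.arctan2(-v[0],v[1])))
# ring lower outline: fit circle at z of disc
m=np.zeros((400,640),bool); m[130:190,345:390]=1
z=w[...,2]; R1=m&(z>.18)&(z<.21); print('ring z',np.nanpercentile(z[R1],[5,25,50,75,95]))
allh=(m&(z>.185)).astype(np.uint8)
# outer circle points of the disc from picture
pts=[(122,330),(130,372),(150,400),(180,418),(212,424),(250,414),(285,392),(305,362),(316,320),(310,285),(140,290)]
P=np.array([onz(f,*q(a,b),0.196)[:2] for a,b in pts])
def fit(P):
    M=np.c_[2*P,np.ones(len(P))]; s=np.linalg.lstsq(M,(P**2).sum(1),rcond=None)[0]; return s[:2],np.sqrt(s[2]+s[:2]@s[:2])
print('disc',fit(P))
pts=[(155,300),(158,345),(175,372),(200,387),(225,391),(255,383),(280,363),(294,335),(293,300)]
P=np.array([onz(f,*q(a,b),0.222)[:2] for a,b in pts]); print('cap',fit(P))
for a,b in [(135,110),(228,95)]: print('arm back',onz(f,*q(a,b),.22))
print('pad',[onz(f,*q(a,b),.059) for a,b in [(400,325),(490,312),(508,400),(420,412)]])
E
```

```text
base corners
[ 0.80289371 -0.02999769  0.012     ]
[ 0.58974297 -0.07405536  0.012     ]
[ 0.61557117 -0.19634161  0.012     ]
len 0.217656413702991 yaw 11.67841827310749
len 0.12498408734206629 yaw 11.926214863853726
ring z [0.18919007 0.19281353 0.19501806 0.19762822 0.20368338]
disc (array([ 0.66439013, -0.12265418]), np.float64(0.053107248685699576))
cap (array([ 0.66571158, -0.1227207 ]), np.float64(0.038994460878666426))
arm back [ 0.78121086 -0.073897    0.22      ]
arm back [ 0.7903175  -0.12496189  0.22      ]
pad [array([ 0.68681897, -0.24749076,  0.059     ]), array([ 0.69556721, -0.30244434,  0.059     ]), array([ 0.64198226, -0.31314409,  0.059     ]), array([ 0.63395699, -0.25952928,  0.059     ])]
```

```bash
cat >> h.py <<'E'
def Rt(yaw,s=1):
    y=np.array([0,0,-1.]); a=np.radians(yaw); z=s*np.array([-np.sin(a),np.cos(a),0]); x=np.cross(y,z); return np.stack([x,y,z],1)
def tcp():
    o=r.get_obs(); return np.array(o['tcp_pos']),rot(o['orientation']),o
def plan(p,yaw,s=1):
    """total shift in current tool axes, and turn vector deg in tool axes"""
    p0,R0,o=tcp(); d=R0.T@(np.array(p)-p0); t=np.degrees(R.from_matrix(R0.T@Rt(yaw,s)).as_rotvec())
    print('shift mm',(d*1000).round(1),'turn',t.round(2),'clock',round(o['clock'],2)); return d,t
E
python3 - <<'E'
from h import *
p,M,o=tcp(); print(p,M.round(4))
f=r.grab_frame('wrist'); Rc=rot(f['orientation']); print((M.T@(np.array(f['xyz'])-p)).round(4)); print((M.T@Rc).round(3))
w=cloud(r.grab_frame('top')); 
m=np.zeros((400,640),bool); m[225:260,405:440]=1
P=w[m&(w[...,2]>.02)]; print('jar',len(P),np.nanmedian(P,0),P.min(0),P.max(0))
for s in (1,-1): plan([.5,.247,.2],2.8,s)
E
```

```text
[0.21663118 0.63904961 0.24982566] [[ 9.471e-01 -2.000e-04  3.210e-01]
 [-3.210e-01 -8.000e-04  9.471e-01]
 [ 1.000e-04 -1.000e+00 -8.000e-04]]
[-0.0755 -0.1235 -0.0008]
[[-0.     0.956  0.294]
 [-0.001 -0.294  0.956]
 [ 1.     0.     0.001]]
jar 254 [ 0.40484127 -0.33146862  0.08192358] [ 0.368931   -0.38051953  0.02017179] [ 0.43751015 -0.30662128  0.10709812]
shift mm [ 394.2   50.2 -280.5] turn [ 2.000e-02 -2.153e+01 -0.000e+00] clock 0.35
shift mm [ 394.2   50.2 -280.5] turn [0.0000e+00 1.5847e+02 3.0000e-02] clock 0.35
```

Request:
{"name": "jog_arm", "arguments": {"motion": [[1,[0.028,0.004,-0.025],[0,0,0]],[1,[0.028,0.004,-0.025],[0,0,0]],[1,[0.028,0.004,-0.025],[0,0,0]],[1,[0.028,0.004,-0.025],[0,0,0]],[1,[0.028,0.004,-0.025],[0,0,0]],[1,[0.028,0.004,-0.025],[0,0,0]],[1,[0.028,0.004,-0.025],[0,0,0]],[1,[0.028,0.004,-0.025],[0,0,0]],[1,[0.028,0.004,-0.025],[0,0,0]],[1,[0.028,0.004,-0.025],[0,0,0]]], "force": 60}}

```text
clock: 1.18
tcp_pos: [0.4023, 0.311, 0.2104]
orientation: [-1.555, 0.256, -0.257]
contact_force: [0.6, 0.6, -0.5]
grip_width: 0.0849
```

```bash
python3 - <<'E'
from h import *
p,M,o=tcp();print(p,o['joints'].round(3),o['qvel'].round(2)); plan([.44,.245,.2],2.8)
E
```

```text
[0.40227659 0.31097277 0.21041903] [-0.894  0.249  0.133  1.998 -0.042  0.896  0.505] [ 0.65 -0.06  0.23  0.22 -0.06 -0.16  0.91]
shift mm [ 56.9  10.4 -50.4] turn [-3.000e-02 -2.152e+01  2.000e-02] clock 1.18
```

Request:
{"name": "jog_arm", "arguments": {"motion": [[1,[0.015,0.003,-0.014],[0,0,0]],[1,[0.015,0.003,-0.014],[0,0,0]],[1,[0.015,0.003,-0.014],[0,-5.4,0]],[1,[0,0,0],[0,-5.4,0]],[1,[0,0,0],[0,-5.4,0]],[1,[0,0,0],[0,-5.3,0]],[1,[0,0,0],[0,0,0]],[1,[0,0,0],[0,0,0]]]}}

```text
clock: 1.85
tcp_pos: [0.4308, 0.2584, 0.2014]
orientation: [-1.57, -0.036, 0.036]
contact_force: [-0.5, 0.2, -0.9]
grip_width: 0.0854
```

```bash
python3 - <<'E'
from h import *
p,M,o=tcp();print(p,o['joints'].round(3)); plan([.494,.247,.036],2.8)
f=r.grab_frame('wrist'); save(f,'w1.png')
w=cloud(f); np.save('w1.npy',w)
im=f['image']
# handle mask
h=((im.max(2)<70)&(w[...,2]>.03)&(w[...,2]<.055)).astype(np.uint8)
n,l,st,ce=cv2.connectedComponentsWithStats(h)
for i in range(1,n):
    if st[i,4]>200:
        vs,us=np.nonzero(l==i); print(st[i],np.nanmedian(w[l==i],0), np.nanmin(w[l==i],0),np.nanmax(w[l==i],0))
E
```

```text
[0.43082918 0.25839665 0.2014223 ] [-0.751  0.251  0.101  2.018 -0.033  0.874  0.984]
shift mm [ 62.6 165.4 -14.3] turn [-0.02 -0.19  0.01] clock 1.85
[ 302  209   21   93 1815] [0.49957428 0.25007735 0.04434558] [0.45497413 0.23826399 0.03127625] [0.55488682 0.26196068 0.04649791]
[ 484  260   50   60 2201] [0.53111761 0.46092483 0.04103913] [0.50395609 0.44055856 0.03000117] [0.572936   0.48576958 0.04502794]
[285 314  51  28 559] [0.58295992 0.24542864 0.04414597] [0.5791301  0.22368193 0.0300729 ] [0.60206478 0.27820381 0.0549444 ]
```

View pics/w1.png

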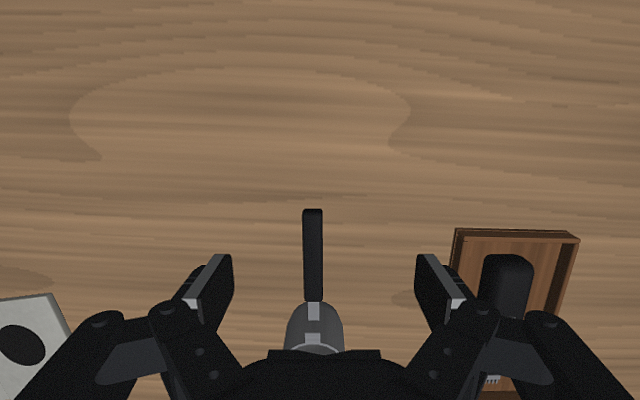

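The wrist view shows the black handle at columns 302–322 and rows 209–301. The cup is below it at about (315,325), and the jaws sit on either side. Next I fit the handle axis.

```bash
python3 - <<'E'
from h import *
f=r.grab_frame('wrist'); w=cloud(f); im=f['image']
h=(im.max(2)<70); h[:205]=0;h[303:]=0;h[:,:295]=0;h[:,330:]=0
L=[];Rr=[]
for v in range(213,299,5):
    us=np.nonzero(h[v])[0]; a=onz(f,us[0]-.5,v,.045); b=onz(f,us[-1]+.5,v,.045); L.append(a);Rr.append(b)
L=np.array(L);Rr=np.array(Rr); c=(L+Rr)/2
print('width',np.linalg.norm(L-Rr,axis=1).round(4))
k=np.polyfit(c[:,0],c[:,1],1); print('yaw',np.degrees(np.arctan(k[0])),'y at .494',np.polyval(k,.494))
vs=np.nonzero(h[:,312])[0]; print(vs[0],vs[-1],onz(f,312,vs[0]-.5,.045),onz(f,312,vs[-1]+.5,.045))
E
```

```text
width [0.019  0.0191 0.0202 0.0193 0.0194 0.0205 0.0196 0.0198 0.0199 0.02
 0.0201 0.0202 0.0203 0.0204 0.0195 0.0196 0.0197 0.0198]
yaw 2.9441177108858163 y at .494 0.24974238832394058
209 301 [0.45123853 0.24804476 0.045     ] [0.5542727  0.25159461 0.045     ]
```

Request:
{"name": "jog_arm", "arguments": {"motion": [[1,[0.0206,0.02,-0.004],[0,0,0]],[1,[0.0206,0.02,-0.004],[0,0,0]],[1,[0.0206,0.02,-0.004],[0,-0.1,0]],[1,[0,0.02,0],[0,0,0]],[1,[0,0.02,0],[0,0,0]],[1,[0,0.02,0],[0,0,0]],[1,[0,0.02,0],[0,0,0]],[1,[0,0.01,0],[0,0,0]],[1,[0,0,0],[0,0,0]],[1,[0,0,0],[0,0,0]]]}}

```text
clock: 2.78
tcp_pos: [0.493, 0.2495, 0.0513]
orientation: [-1.571, -0.039, 0.039]
contact_force: [1.0, -0.2, -0.9]
grip_width: 0.0852
```

```bash
python3 - <<'E'
from h import *
p,M,o=tcp();print(p); plan([.493,.2495,.036],2.94)
f=r.grab_frame('wrist'); save(f,'w2.png')
E
```

```text
[0.49300814 0.24950558 0.05134892]
shift mm [-0.  15.3  0. ] turn [ 0.02 -0.1  -0.03] clock 2.78
```

View pics/w2.png

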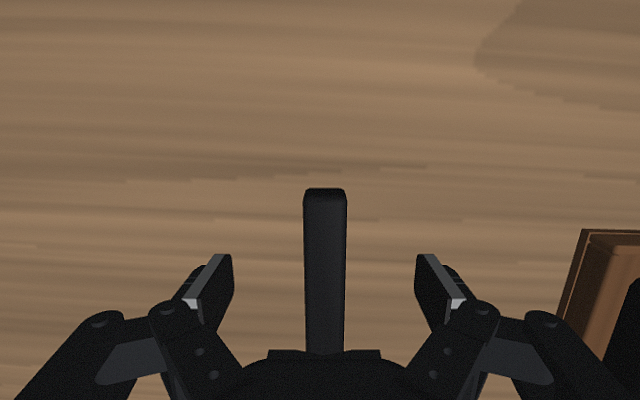

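The handle is centred at column 325, midway between the jaws (232 and 416).

Request:
{"name": "jog_arm", "arguments": {"motion": [[1,[0,0.0077,0],[0,0,0]],[1,[0,0.0076,0],[0,-0.1,0]],[1,[0,0,0],[0,0,0]],[0,[0,0,0],[0,0,0]],[0,[0,0,0],[0,0,0]],[0,[0,0,0],[0,0,0]],[0,[0,0,0],[0,0,0]],[0,[0,0,0],[0,0,0]],[0,[0,0,0],[0,0,0]],[0,[0,0,0],[0,0,0]]], "force": 115}}

```text
clock: 3.67
tcp_pos: [0.4931, 0.2495, 0.0362]
orientation: [-1.57, -0.041, 0.041]
contact_force: [-0.5, -0.2, 2.3]
grip_width: 0.018
```

Request:
{"name": "jog_arm", "arguments": {"motion": [[0,[0,0,0],[0,0,0]],[0,[0,-0.005,0],[0,0,0]],[0,[0,-0.01,0],[0,0,0]],[0,[0,-0.01,0],[0,0,0]],[0,[0,-0.01,0],[0,0,0]],[0,[0,-0.01,0],[0,0,0]],[0,[0,-0.01,0],[0,0,0]],[0,[0,-0.01,0],[0,0,0]],[0,[0,-0.006,0],[0,0,0]],[0,[0,0,0],[0,0,0]]]}}

```text
clock: 4.5
tcp_pos: [0.4939, 0.2499, 0.1088]
orientation: [-1.569, -0.043, 0.039]
contact_force: [0.1, 0.3, -2.8]
grip_width: 0.0182
```

```bash
cat >> h.py <<'E'
def crop(f,n,u0,u1,v0,v1,k=4):
    cv2.imwrite('pics/'+n,cv2.resize(f['image'][v0:v1,u0:u1][:,:,::-1],None,fx=k,fy=k,interpolation=cv2.INTER_CUBIC))
E
python3 - <<'E'
from h import *
p,M,o=tcp();print(p,o['contact_force'],o['moment'],o['grip_width'])
f=r.grab_frame('top'); crop(f,'t3.png',200,320,140,240,6)
w=cloud(f); m=np.zeros((400,640),bool); m[150:205,235:285]=1
P=w[m&(w[...,2]>.11)&(w[...,2]<.2)]; print(len(P),np.nanmedian(P,0),P.min(0),P.max(0))
A=np.c_[P[:,:2]-P[:,:2].mean(0),np.ones(len(P))]; print(np.linalg.lstsq(A,P[:,2],rcond=None)[0])
f=r.grab_frame('side'); crop(f,'s3.png',220,380,100,230,5)
E
```

```text
[0.49394626 0.24993669 0.10879479] [ 0.08420583  0.33927675 -2.82356263] [-0.0108239   0.25529907 -0.01086871] 0.018151672795942063
189 [0.60885297 0.25179391 0.1399622 ] [0.53155197 0.21441513 0.11022878] [0.64822067 0.29905091 0.15247652]
[ 0.21051587 -0.03730872  0.13435787]
```

View pics/t3.png

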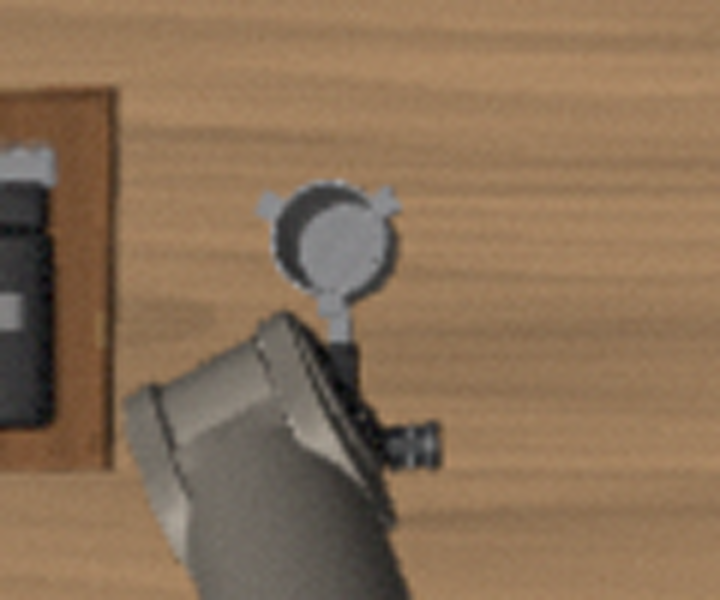

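View pics/s3.png

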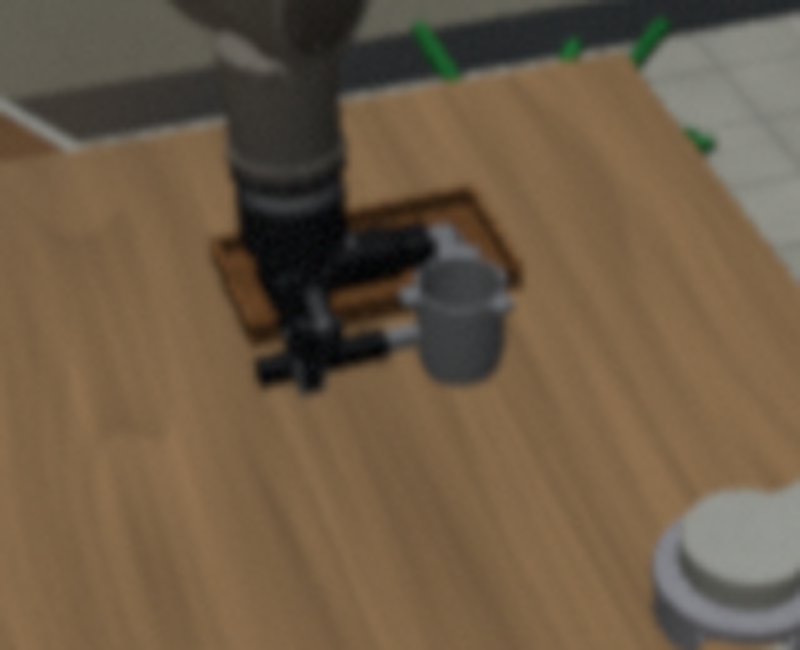

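```bash
python3 - <<'E'
from h import *
p,M,o=tcp();print(p, np.degrees(R.from_matrix(Rt(2.94).T@M).as_rotvec()).round(2))
Ws=[];f=r.grab_frame('top')
w=np.nanmean([cloud(r.grab_frame('top')) for _ in range(3)],0)
for a,b in [(268,205),(388,198),(333,303)]:
    u=200+a/6-.5; v=140+b/6-.5; i,j=int(round(v)),int(round(u))
    print(np.round((u,v),1), w[i-1:i+2,j-1:j+2,2].round(3).tolist(), onz(f,u,v,.147).round(4))
E
```

```text
[0.4930285  0.24945109 0.10719099] [ 0.01 -0.04 -0.02]
[244.2 173.7] [[0.0, 0.143, 0.143], [0.143, 0.145, 0.143], [0.146, 0.141, 0.145]] [0.6337 0.2902 0.147 ]
[264.2 172.5] [[-0.006, -0.0, 0.002], [0.142, 0.144, 0.14], [0.143, 0.142, 0.14]] [0.6385 0.2213 0.147 ]
[255. 190.] [[0.144, 0.148, 0.146], [0.145, 0.148, 0.14], [0.144, 0.143, 0.143]] [0.5779 0.2514 0.147 ]
```

```bash
python3 - <<'E'
from h import *
F=[r.grab_frame('top') for _ in range(3)]
f=F[0]; im=np.mean([g['image'].astype(float) for g in F],0)
# wood is warm: r-b large; cup grey
g=((im[...,0]-im[...,2])<22)&(im.mean(2)<170)
m=np.zeros((400,640),bool); m[165:195,240:272]=1; g&=m
for v in range(165,195): print(v,''.join('#' if x else '.' for x in g[v,238:274]))
g[:, :]=g
vs,us=np.nonzero(g)
k=[]
for u,v in zip(us,vs):
    if v>191: continue
    for a in(-.5,.5):
        for b in(-.5,.5): k.append(onz(f,u+a,v+b,.146)[:2])
print(cv2.minEnclosingCircle(np.array(k,np.float32)))
E
```

```text
165 ....................................
166 ....................................
167 ....................................
168 ....................................
169 ....................................
170 ....................................
171 .............#########..............
172 ...........############...##........
173 ......###.##################........
174 .....########################.......
175 .....########################.......
176 ......#####################.........
177 .......####################.........
178 ........####################........
179 .......#####################........
180 .......#####################........
181 ........####################........
182 ........####################........
183 ........####################........
184 .........###################........
185 .........###################........
186 ..........#################.........
187 ...........###############..........
188 ............#############...........
189 ..............##########............
190 ...............#######..............
191 ...............######...............
192 .........##....######...............
193 .......#####.....####...............
194 .....########....####...............
((0.6160985827445984, 0.2543110251426697), 0.04570576176047325)
```

```bash
python3 - <<'E'
from h import *
f=r.grab_frame('side'); crop(f,'s4.png',330,440,170,310,5); print(f['cx'],f['cy'])
E
```

```text
323.3128235598478 194.0957494518666
```

View pics/s4.png

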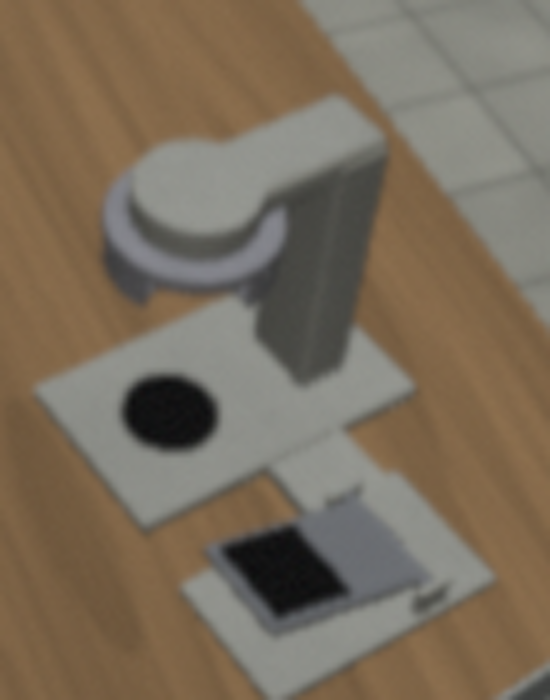

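The side view crop shows the head cap centred near (200,187), a black disc on the base at (170,412), base corners at (35,388), (147,530) and (415,388), and the pad at (285,570).

```bash
python3 - <<'E'
from h import *
f=r.grab_frame('side'); q=lambda a,b:(330+(a+.5)/5-.5,170+(b+.5)/5-.5)
def fit(P):
    M=np.c_[2*P,np.ones(len(P))]; s=np.linalg.lstsq(M,(P**2).sum(1),rcond=None)[0]; return s[:2],np.sqrt(s[2]+s[:2]@s[:2])
im=f['image'].astype(int)
g=(im.max(2)<60); n,l,st,ce=cv2.connectedComponentsWithStats(g.astype(np.uint8))
for i in range(1,n):
    if st[i,0]>350 and st[i,1]>230 and st[i,1]<300 and st[i,4]>60:
        print(st[i]); c,_=cv2.findContours((l==i).astype(np.uint8),cv2.RETR_EXTERNAL,cv2.CHAIN_APPROX_NONE); c=c[0][:,0]
        zz=.0125 if st[i,0]<362 else .059
        P=np.array([onz(f,u,v,zz)[:2] for u,v in c]); print(fit(P), P.mean(0))
for a,b in [(35,388),(147,530),(415,388)]: print(onz(f,*q(a,b),.012))
A,B,C=[onz(f,*q(a,b),0.012)[:2] for a,b in [(35,388),(147,530),(415,388)]]
v=A-B; print(np.linalg.norm(v),np.degrees(np.arctan2(-v[0],v[1])));v=C-B;print(np.linalg.norm(v),np.degrees(np.arctan2(v[1],v[0])))
y=np.radians(11.6); e=np.array([np.cos(y),np.sin(y)]); print('origin', (A+B)/2+.065*e)
P=np.array([onz(f,*q(a,b),.222)[:2] for a,b in [(133,185),(140,210),(165,228),(195,236),(230,228),(255,212),(266,192),(150,152),(190,139),(220,145)]]); print('cap',fit(P))
P=np.array([onz(f,*q(a,b),.196)[:2] for a,b in [(104,222),(110,245),(135,268),(170,282),(205,286),(245,275),(272,255),(285,230),(112,195)]]); print('ring',fit(P))
E
```

```text
[355 245  18  15 205]
(array([ 0.66550234, -0.12308415]), np.float64(0.027920473166432973)) [ 0.66564303 -0.12295178]
[375 275  24  18 251]
(array([ 0.66278258, -0.28310867]), np.float64(0.027337092521223384)) [ 0.6627142  -0.28307993]
[ 0.59032706 -0.07501907  0.012     ]
[ 0.61538383 -0.20239418  0.012     ]
[ 0.82715915 -0.15684541  0.012     ]
0.12981626148996542 11.128915406557308
0.21661827506091558 12.138297993825175
origin [ 0.66652784 -0.12563656]
cap (array([ 0.66388801, -0.12546424]), np.float64(0.03861939138550226))
ring (array([ 0.66277195, -0.1272742 ]), np.float64(0.05194733372740493))
```

Request:
{"name": "jog_arm", "arguments": {"motion": [[0,[0,0,-0.01],[0,0,0]],[0,[-0.0005,0,-0.02],[0,0,0]],[0,[-0.0005,0,-0.022],[0,0,0]],[0,[-0.0005,0,-0.022],[0,0,0]],[0,[-0.0005,0,-0.022],[0,0,0]],[0,[-0.0005,0,-0.022],[0,0,0]],[0,[-0.0005,0,-0.022],[0,0,0]],[0,[-0.0005,0,-0.022],[0,0,0]],[0,[-0.0005,0,-0.015],[0,0,0]],[0,[0,0,-0.008],[0,0,0]]]}}

```text
clock: 5.88
tcp_pos: [0.4983, 0.061, 0.107]
orientation: [-1.572, -0.038, 0.038]
contact_force: [-0.2, -0.3, -2.7]
grip_width: 0.018
```

Request:
{"name": "jog_arm", "arguments": {"motion": [[0,[0,0,0],[0,3.4,0]],[0,[0,0,0],[0,6,0]],[0,[0,0,0],[0,6,0]],[0,[0,0,0],[0,6,0]],[0,[0,0,0],[0,6,0]],[0,[0,0,0],[0,6,0]],[0,[0,0,0],[0,6,0]],[0,[0,0,0],[0,6,0]],[0,[0,0,0],[0,4,0]],[0,[0,0,0],[0,2,0]]]}}

```text
clock: 6.72
tcp_pos: [0.4986, 0.0648, 0.107]
orientation: [-1.467, 0.662, -0.663]
contact_force: [0.2, -0.6, -2.1]
grip_width: 0.018
```

Request:
{"name": "jog_arm", "arguments": {"motion": [[0,[0,0,0],[0,0,0]],[0,[0,0,0],[0,0,0]]]}}

```text
clock: 6.88
tcp_pos: [0.4987, 0.0648, 0.107]
orientation: [-1.468, 0.659, -0.659]
contact_force: [-0.6, 0.4, -2.6]
grip_width: 0.0183
```

```bash
python3 - <<'E'
from h import *
H=np.array([.6655,-.123]);d=.1215
p,M,o=tcp();print(p,o['joints'].round(3), o['grip_width'],o['contact_force'].round(1))
y=np.radians(-48.4); e=np.array([np.cos(y),np.sin(y)])
plan([*(H-d*e),.107],-48.4)
F=[r.grab_frame('top') for _ in range(2)]; f=F[0]; crop(f,'t5.png',270,420,110,230,5)
f=r.grab_frame('side'); crop(f,'s5.png',280,420,160,280,5)
E
```

```text
[0.49867891 0.0647642  0.10704158] [-0.543  0.412  0.356  2.103 -0.23   0.662  0.695] 0.01830710297613807 [-0.6  0.4 -2.6]
shift mm [ 1.297e+02  0.000e+00 -1.000e-01] turn [-0.02  0.08 -0.  ] clock 6.88
```

View pics/t5.png

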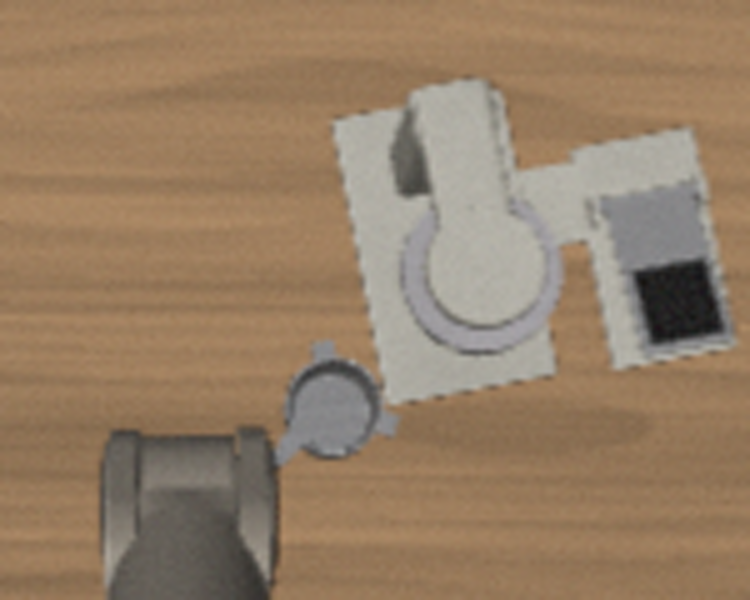

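View pics/s5.png

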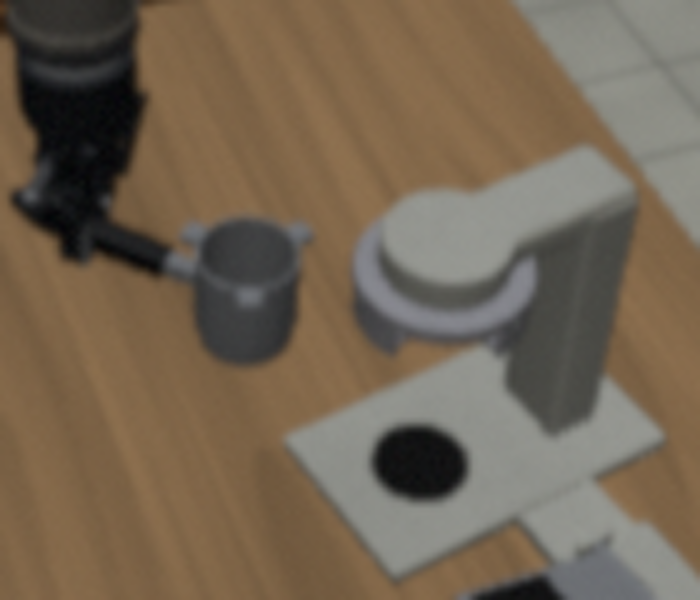

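Top crop: cup rim at about (333,408), lugs at (324,350), (385,425) and (290,447), handle pointing away to the lower left. The side crop shows the cup upright with its rim at about (250,250). I'll fit the rim in both views.

```bash
python3 - <<'E'
from h import *
def fit(P):
    M=np.c_[2*P,np.ones(len(P))]; s=np.linalg.lstsq(M,(P**2).sum(1),rcond=None)[0]; return s[:2].round(4),np.sqrt(s[2]+s[:2]@s[:2]).round(4)
p,M,o=tcp(); y=np.radians(-48.4); e=np.array([np.cos(y),np.sin(y)]); print('model .1215',p[:2]+.1215*e)
f=r.grab_frame('top'); q=lambda a,b:(270+(a+.5)/5-.5,110+(b+.5)/5-.5)
pts=[(285,405),(292,382),(306,367),(345,360),(365,369),(378,388),(381,405),(372,435),(355,453),(333,459),(308,450)]
print('rim top',fit(np.array([onz(f,*q(*a),.146)[:2] for a in pts])))
for a in [(324,341),(395,432)]: print('lug outer',onz(f,*q(*a),.146)[:2])
f=r.grab_frame('side'); q=lambda a,b:(280+(a+.5)/5-.5,160+(b+.5)/5-.5)
pts=[(198,250),(208,232),(225,222),(250,217),(275,222),(292,237),(299,255),(293,272),(215,278)]
print('rim side',fit(np.array([onz(f,*q(*a),.146)[:2] for a in pts])))
im=r.grab_frame('top')['image'].astype(int); g=((im[...,0]-im[...,2])<22)
f=r.grab_frame('top'); 
for v in range(175,206): print(v,''.join('#' if x else '.' for x in g[v,322:352]))
E
```

```text
model .1215 [ 0.57936255 -0.02627057]
rim top (array([ 0.5773, -0.0265]), np.float64(0.0336))
lug outer [ 0.62327706 -0.01981833]
lug outer [ 0.56144492 -0.06890229]
rim side (array([ 0.5789, -0.0299]), np.float64(0.0315))
175 .......................#######
176 .......................#######
177 .......................#######
178 .............##........#######
179 ...........####.........######
180 ...........####.........######
181 ...........#####........######
182 ...........#########....######
183 .........############...######
184 ........##############..######
185 .......################..#####
186 .......################..#####
187 ......########################
188 ......########################
189 .....#########################
190 .....####################.##..
191 .....####################.....
192 .....#####################....
193 .....#######################..
194 .....#######################..
195 ......######################..
196 #....######################...
197 #....#################........
198 ##..#################.........
199 ###.################..........
200 #######...#########...........
201 ######.......###..............
202 #####.........................
203 ####..........................
204 ###...........................
205 ###...........................
```

Request:
{"name": "jog_arm", "arguments": {"motion": [[0,[0.01,0,0],[0,0,0]],[0,[0.02,0,0],[0,0,0]],[0,[0.02,0,0],[0,0,0]],[0,[0.02,0,0],[0,0,0]],[0,[0.02,0,0],[0,0,0]],[0,[0.02,0,0],[0,0,0]],[0,[0.0127,0,0],[0,0,0]],[0,[0.007,0,0],[0,0,0]],[0,[0,0,0],[0,0,0]],[0,[0,0,0],[0,0,0]]]}}

```text
clock: 8.07
tcp_pos: [0.5843, -0.0323, 0.1067]
orientation: [-1.468, 0.661, -0.659]
contact_force: [-0.5, -0.2, -3.1]
grip_width: 0.0183
```

```bash
python3 - <<'E'
from h import *
H=np.array([.6655,-.123]);d=.1215
p,M,o=tcp();print(p,o['joints'].round(3), o['grip_width'],o['contact_force'].round(1))
y=np.radians(-48.4); e=np.array([np.cos(y),np.sin(y)])
plan([*(H-d*e),.142],-48.4)
f=r.grab_frame('top'); crop(f,'t6.png',290,420,110,230,5)
f=r.grab_frame('side'); crop(f,'s6.png',300,420,160,280,5)
f=r.grab_frame('wrist'); save(f,'w6.png')
E
```

```text
[ 0.58425699 -0.03227349  0.10668537] [-0.32   0.526  0.354  1.911 -0.259  0.749  0.906] 0.018253638031768094 [-0.5 -0.2 -3.1]
shift mm [  0.2 -35.3   0.5] turn [ 0.03 -0.03 -0.06] clock 8.07
```

View pics/t6.png

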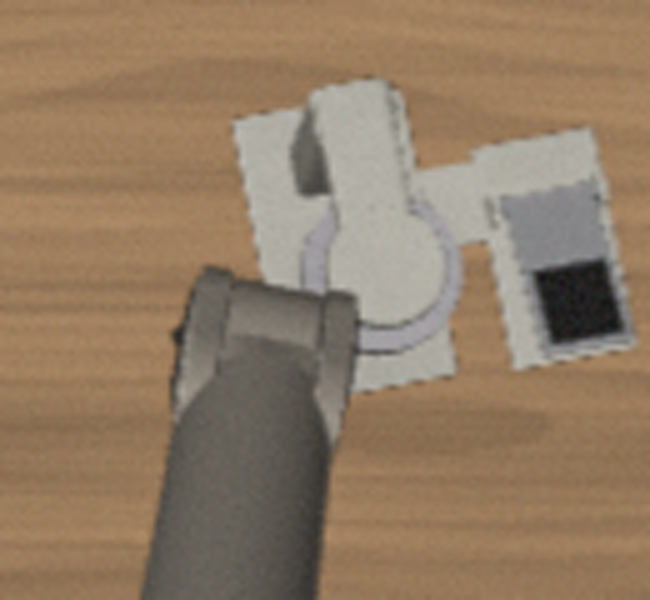

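View pics/s6.png

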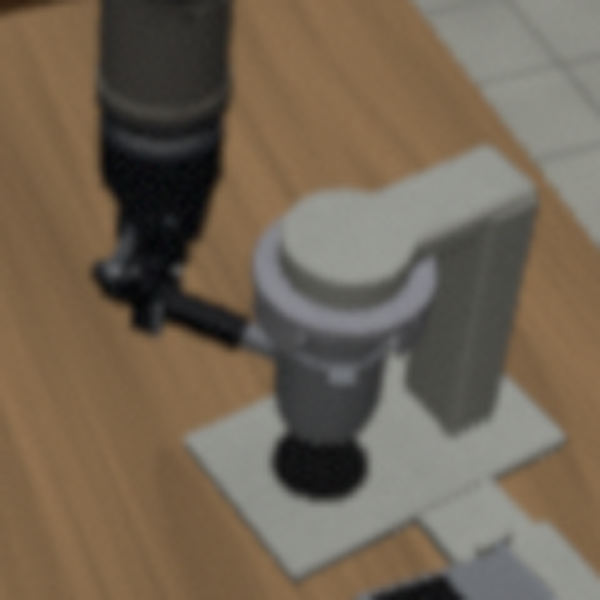

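View pics/w6.png

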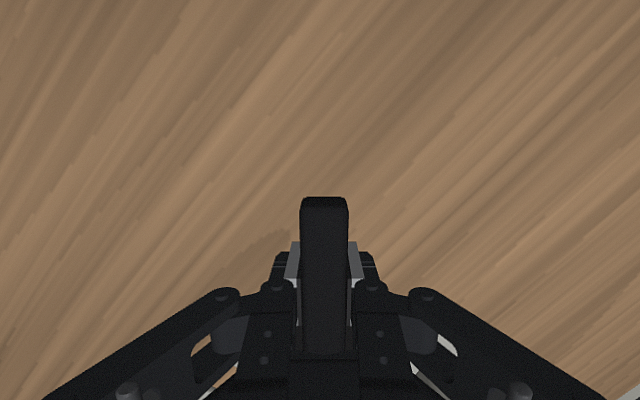

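The side crop shows the cup under the head with the right lug at (343,378), in the gap between claws. In the wrist view the handle is straight between the pads (300–348). Next I raise it.

Request:
{"name": "jog_arm", "arguments": {"motion": [[0,[0,-0.004,0.0005],[0,0,0]],[0,[0,-0.005,0],[0,0,0]],[0,[0,-0.005,0],[0,0,0]],[0,[0,-0.005,0],[0,0,0]],[0,[0,-0.005,0],[0,0,0]],[0,[0,-0.004,0],[0,0,0]],[0,[0,-0.003,0],[0,0,0]],[0,[0,-0.0025,0],[0,0,0]],[0,[0,0,0],[0,0,0]],[0,[0,0,0],[0,0,0]]]}}

```text
clock: 9.05
tcp_pos: [0.5851, -0.0322, 0.1405]
orientation: [-1.468, 0.66, -0.66]
contact_force: [-1.3, -0.3, -3.2]
grip_width: 0.0181
```

```bash
python3 - <<'E'
from h import *
H=np.array([.6655,-.123]);d=.1215
p,M,o=tcp();print(p,o['joints'].round(3), o['grip_width'],o['contact_force'].round(1),o['moment'].round(2))
y=np.radians(-48.4); e=np.array([np.cos(y),np.sin(y)])
plan([*(H-d*e),.142],-48.4)
f=r.grab_frame('side'); crop(f,'s7.png',300,420,160,280,5)
E
```

```text
[ 0.58509606 -0.0322387   0.14054849] [-0.338  0.48   0.375  1.891 -0.235  0.814  0.886] 0.01811991374843779 [-1.3 -0.3 -3.2] [0.2  0.22 0.03]
shift mm [-0.2 -1.5 -0.1] turn [-0.01 -0.03  0.  ] clock 9.05
```

View pics/s7.png

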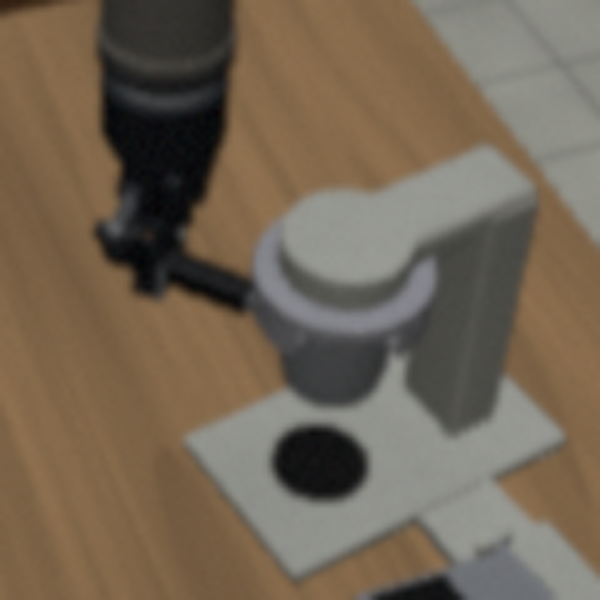

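Request:
{"name": "jog_arm", "arguments": {"motion": [[0,[0,-0.0008,0],[0,0,0]],[0,[0.0002,0,-0.0064],[0,-3,0]],[0,[0.0005,0,-0.0106],[0,-5,0]],[0,[0.0005,0,-0.0106],[0,-5,0]],[0,[0.0005,0,-0.0106],[0,-5,0]],[0,[0.0005,0,-0.0106],[0,-5,0]],[0,[0.0005,0,-0.0106],[0,-5,0]],[0,[0.0001,0,-0.0042],[0,-2,0]],[0,[0,0,0],[0,0,0]],[0,[0,0,0],[0,0,0]]]}}

```text
clock: 9.93
tcp_pos: [0.5505, -0.0851, 0.1412]
orientation: [-1.556, 0.254, -0.254]
contact_force: [0.2, -0.9, -3.3]
grip_width: 0.0182
```

```bash
python3 - <<'E'
from h import *
H=np.array([.6655,-.123]);d=.1215
p,M,o=tcp();print(p,o['joints'].round(3), o['grip_width'],o['contact_force'].round(1),o['moment'].round(2))
y=np.radians(-18.4); e=np.array([np.cos(y),np.sin(y)])
plan([*(H-d*e),.1415],-18.4)
E
```

```text
[ 0.5504697  -0.08512284  0.14117075] [-0.16   0.424  0.255  1.952 -0.148  0.783  1.426] 0.018207915724202318 [ 0.2 -0.9 -3.3] [0.09 0.31 0.01]
shift mm [-0.4 -0.3  0.4] turn [-0.   -0.15 -0.02] clock 9.93
```

Request:
{"name": "jog_arm", "arguments": {"motion": [[0,[0.0001,-0.0005,-0.0042],[0,-2,0]],[0,[0.0005,0,-0.0106],[0,-5,0]],[0,[0.0005,0,-0.0106],[0,-5,0]],[0,[0.0005,0,-0.0106],[0,-5,0]],[0,[0.0005,0,-0.0106],[0,-5,0]],[0,[0.0002,0,-0.0064],[0,-3,0]],[0,[0.0001,0,-0.0042],[0,-2,0]],[0,[0,0,0],[0,0,0]],[0,[0,0,0],[0,0,0]]]}}

```text
clock: 10.68
tcp_pos: [0.5462, -0.141, 0.1416]
orientation: [-1.567, -0.116, 0.116]
contact_force: [0.1, 0.9, -2.5]
grip_width: 0.0182
```

```bash
python3 - <<'E'
from h import *
H=np.array([.6655,-.123]);d=.1215
p,M,o=tcp();print(p,o['joints'].round(3), o['grip_width'],o['contact_force'].round(1),o['moment'].round(2))
y=np.radians(11.6); e=np.array([np.cos(y),np.sin(y)])
plan([*(H-d*e),.1415],11.6)
f=r.grab_frame('side'); crop(f,'s8.png',300,420,160,280,5)
E
```

```text
[ 0.54615683 -0.14101574  0.14164111] [ 0.022  0.427  0.152  1.93  -0.089  0.791  1.942] 0.018233696550406665 [ 0.1  0.9 -2.5] [-0.02  0.28 -0.03]
shift mm [-0.6  0.1 -6.4] turn [-0.01 -3.12 -0.01] clock 10.68
```

View pics/s8.png

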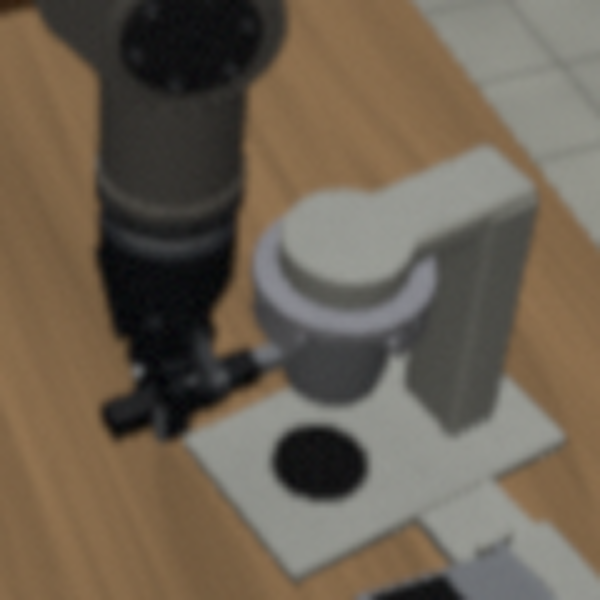

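Request:
{"name": "jog_arm", "arguments": {"motion": [[0,[0,0,-0.0021],[0,-1,0]],[0,[-0.0003,0,-0.0021],[0,-1,0]],[0,[-0.0003,0,-0.0022],[0,-1,0]],[0,[0,0,0],[0,0,0]],[0,[0,0,0],[0,0,0]]]}}

```text
clock: 11.15
tcp_pos: [0.5464, -0.148, 0.1418]
orientation: [-1.565, -0.158, 0.158]
contact_force: [0.3, 0.0, -3.7]
grip_width: 0.018
```

```bash
cat > st.py <<'E'
from h import *
import sys
yw=float(sys.argv[1]);z=float(sys.argv[2])
H=np.array([.6655,-.123]);d=.1215
p,M,o=tcp();print(p, o['grip_width'],o['contact_force'].round(1),o['moment'].round(2))
print('tool force',(M.T@o['contact_force']).round(1))
y=np.radians(yw); e=np.array([np.cos(y),np.sin(y)])
plan([*(H-d*e),z],yw)
E
python3 st.py 11.6 .1415
```

```text
[ 0.54642614 -0.14796192  0.14177984] 0.018020094865577915 [ 0.3  0.  -3.7] [-0.06  0.29 -0.02]
tool force [ 0.3  3.7 -0. ]
shift mm [0.2 0.3 0.5] turn [-0.   -0.05  0.  ] clock 11.15
```

Request:
{"name": "jog_arm", "arguments": {"motion": [[0,[0,0.001,0],[0,0,0]],[0,[0,0.001,0],[0,0,0]],[0,[0,0.0008,0],[0,0,0]],[0,[0,0,0],[0,0,0]],[0,[0,0,0],[0,0,0]]]}}

```text
clock: 11.57
tcp_pos: [0.5464, -0.1478, 0.1389]
orientation: [-1.565, -0.159, 0.159]
contact_force: [0.3, 0.0, -2.2]
grip_width: 0.0182
```

```bash
python3 st.py 11.6 .137
```

```text
[ 0.54641413 -0.14777163  0.1388977 ] 0.0182397929796147 [ 0.3  0.  -2.2] [-0.08  0.33  0.04]
tool force [ 0.3  2.2 -0. ]
shift mm [0.1 1.9 0.3] turn [-0.01 -0.02 -0.01] clock 11.57
```

Request:
{"name": "jog_arm", "arguments": {"motion": [[0,[0,0.0005,0],[0,0,0]],[0,[0,0.0005,0],[0,0,0]],[0,[0,0,0],[0,0,0]],[0,[0,0,0],[0,0,0]]]}}

```text
clock: 11.9
tcp_pos: [0.5466, -0.1478, 0.1381]
orientation: [-1.565, -0.159, 0.158]
contact_force: [-0.3, 0.4, -2.4]
grip_width: 0.0184
```

```bash
python3 st.py 11.6 .137
```

```text
[ 0.54663431 -0.14783283  0.13811635] 0.018380901633226962 [-0.3  0.4 -2.4] [0.06 0.16 0.05]
tool force [-0.2  2.4  0.5]
shift mm [-0.1  1.1  0.4] turn [ 0.   -0.02  0.02] clock 11.9
```

Request:
{"name": "jog_arm", "arguments": {"motion": [[0,[0,0.0005,0],[0,0,0]],[0,[0,0.0005,0],[0,0,0]],[0,[0,0,0],[0,0,0]],[0,[0,0,0],[0,0,0]]]}}

```text
clock: 12.23
tcp_pos: [0.5468, -0.1478, 0.1373]
orientation: [-1.565, -0.159, 0.158]
contact_force: [-0.5, 1.8, 1.7]
grip_width: 0.0183
```

```bash
python3 st.py 11.6 .137
```

```text
[ 0.54681154 -0.14783178  0.13734064] 0.018263227984648137 [-0.5  1.8  1.7] [0.14 0.03 0.05]
tool force [-0.1 -1.7  1.9]
shift mm [-0.2  0.3  0.5] turn [ 0.01 -0.02  0.05] clock 12.23
```

Request:
{"name": "jog_arm", "arguments": {"motion": [[0,[0,0.0005,0],[0,0,0]],[0,[0,0,0],[0,0,0]],[0,[0,0,0],[0,0,0]]]}}

```text
clock: 12.48
tcp_pos: [0.547, -0.1479, 0.1369]
orientation: [-1.565, -0.16, 0.158]
contact_force: [-0.9, 1.4, 3.4]
grip_width: 0.0177
```

```bash
python3 st.py 11.6 .137; python3 - <<'E'
from h import *
f=r.grab_frame('side'); crop(f,'s9.png',310,420,180,270,7)
E
```

```text
[ 0.54697867 -0.14786378  0.13692685] 0.017718199316241866 [-0.9  1.4  3.4] [ 0.21 -0.14  0.07]
tool force [-0.6 -3.4  1.6]
shift mm [-0.4 -0.1  0.5] turn [ 0.02 -0.02  0.07] clock 12.48
```

View pics/s9.png

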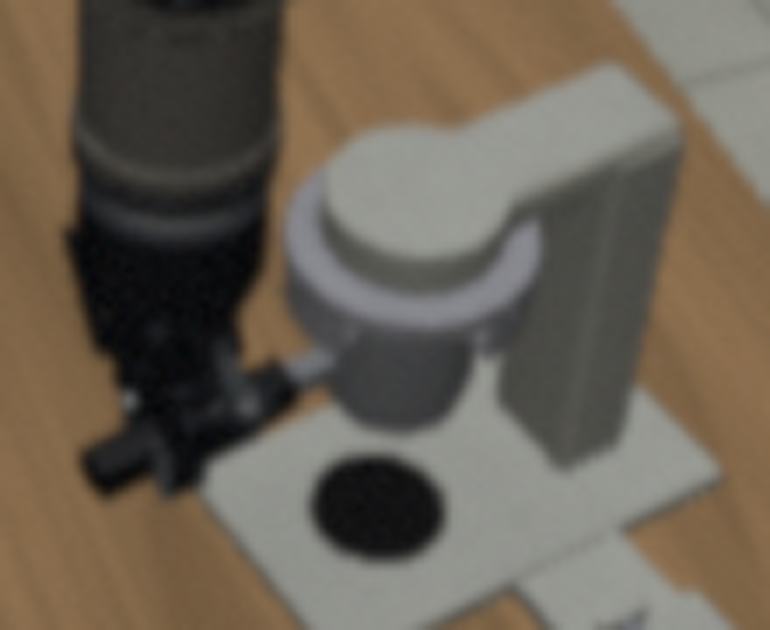

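Request:
{"name": "jog_arm", "arguments": {"motion": [[0,[0,0,-0.0016],[0,-0.75,0]],[0,[0,0,-0.0016],[0,-0.75,0]],[0,[0,0,0],[0,0,0]]]}}

```text
clock: 12.78
tcp_pos: [0.5477, -0.1507, 0.1368]
orientation: [-1.563, -0.181, 0.18]
contact_force: [0.3, 3.6, 4.5]
grip_width: 0.0181
```

```bash
python3 st.py 13.1 .137
```

```text
[ 0.54774604 -0.1506527   0.13680631] 0.018140055839521718 [0.3 3.6 4.5] [ 0.54 -0.42  0.12]
tool force [ 1.1 -4.5  3.5]
shift mm [-0.5 -0.2  0.2] turn [-0.01  0.07  0.07] clock 12.78
```

Request:
{"name": "jog_arm", "arguments": {"motion": [[0,[0,0,0.0016],[0,0.75,0]],[0,[0,0,0.0016],[0,0.75,0]],[0,[0,0,0.0016],[0,0.75,0]],[0,[0,0,0.0016],[0,0.75,0]],[0,[0,0,0],[0,0,0]]]}}

```text
clock: 13.2
tcp_pos: [0.5468, -0.1449, 0.1369]
orientation: [-1.567, -0.139, 0.135]
contact_force: [3.5, 0.1, 4.3]
grip_width: 0.0182
```

```bash
python3 st.py 10.1 .137
```

```text
[ 0.54684696 -0.14489043  0.13693219] 0.018235254720744366 [3.5 0.1 4.3] [-0.07 -1.08  0.11]
tool force [ 3.5 -4.3 -0.5]
shift mm [-0.8 -0.1  0.7] turn [ 0.07 -0.08  0.13] clock 13.2
```

Request:
{"name": "jog_arm", "arguments": {"motion": [[0,[0,0,-0.0016],[0,-0.75,0]],[0,[0,0,-0.0016],[0,-0.75,0]],[0,[0,0,0],[0,0,0]],[0,[0,0,0],[0,0,0]]]}}

```text
clock: 13.53
tcp_pos: [0.547, -0.1474, 0.1368]
orientation: [-1.564, -0.16, 0.159]
contact_force: [2.9, 2.6, 6.7]
grip_width: 0.0182
```

```bash
python3 st.py 11.6 .137
```

```text
[ 0.54699641 -0.14739089  0.13680639] 0.018194627030182788 [2.9 2.6 6.7] [ 0.39 -0.95  0.09]
tool force [ 3.4 -6.6  2. ]
shift mm [-0.5 -0.2  0.1] turn [-0.02  0.04  0.07] clock 13.53
```

Request:
{"name": "jog_arm", "arguments": {"motion": [[0,[0,0,0],[0,0,0]],[0,[0,0,0],[0,0,0]],[0.3,[0,0,0],[0,0,0]],[0.35,[0,0,0],[0,0,0]],[0.35,[0,0,0],[0,0,0]],[0.35,[0,0,0],[0,0,0]]], "force": 20}}

```text
clock: 14.03
tcp_pos: [0.545, -0.148, 0.1356]
orientation: [-1.564, -0.156, 0.161]
contact_force: [-1.1, -0.4, -0.4]
grip_width: 0.0299
```

```bash
python3 st.py 11.6 .137; python3 - <<'E'
from h import *
f=r.grab_frame('side'); crop(f,'s10.png',310,420,180,270,7)
f=r.grab_frame('wrist'); save(f,'w10.png')
E
```

```text
[ 0.54500835 -0.14803975  0.13561778] 0.02987172306788732 [-1.1 -0.4 -0.4] [-0.01  0.01 -0.04]
tool force [-1.2  0.4 -0.2]
shift mm [ 1.6 -1.4  0.3] turn [-0.05 -0.05 -0.16] clock 14.03
```

View pics/s10.png

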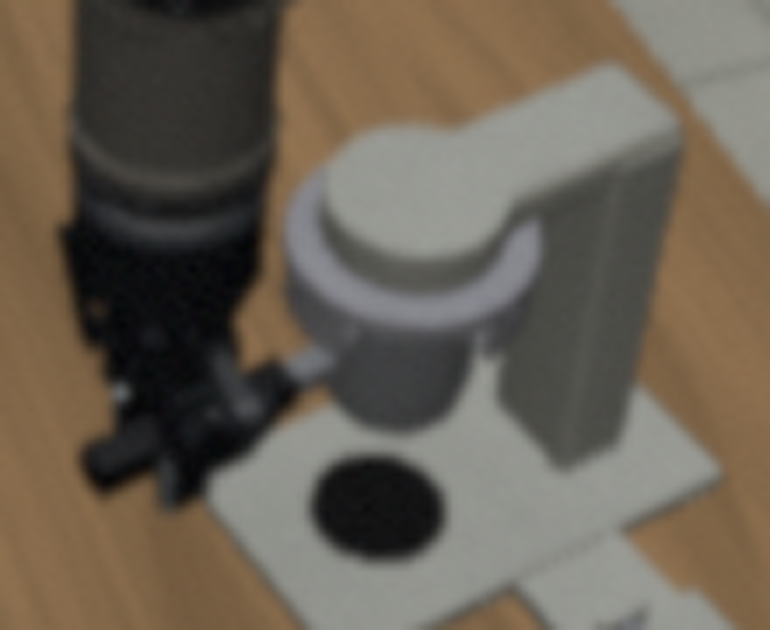

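View pics/w10.png

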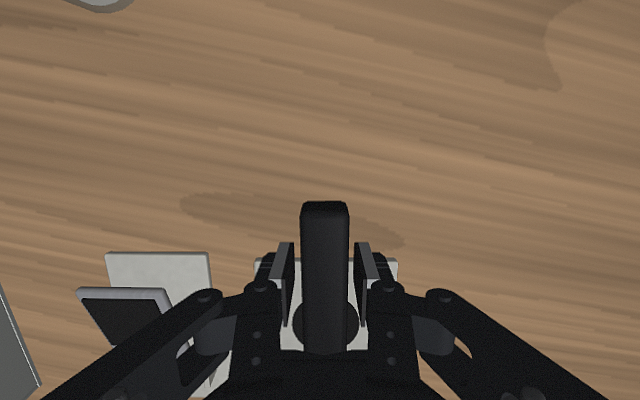

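The side crop shows the cup still hanging after release. In the wrist view the handle is free between the opened pads, at columns 300–349 and rows 201–350. Next I check its height, level and yaw.

```bash
cat > hc.py <<'E'
from h import *
F=[r.grab_frame('wrist') for _ in range(4)]; f=F[0]; w=np.nanmean([cloud(g) for g in F],0); im=f['image']
m=np.zeros((400,640),bool); m[212:285,304:345]=1; m&=(im.max(2)<70)
P=w[m&(np.abs(w[...,2]-.143)<.015)]; c=P.mean(0); ps=np.radians(11.6)
e=np.array([np.cos(ps),np.sin(ps)]);n=np.array([-e[1],e[0]])
a=(P[:,:2]-c[:2])@e; b=(P[:,:2]-c[:2])@n
k=np.linalg.lstsq(np.c_[a,b,np.ones(len(P))],P[:,2],rcond=None)[0]
H=np.array([.6655,-.123]); print('n',len(P),'slope along e (deg), across, z',np.degrees(k[:2]).round(2),k[2].round(4),'at dist',((H-c[:2])@e).round(4))
h=im.max(2)<70; C=[];Wd=[]
for v in range(212,238,3):
    us=np.nonzero(h[v,280:370])[0]+280; A=onz(f,us[0]-.5,v,.146);B=onz(f,us[-1]+.5,v,.146); C.append((A+B)/2);Wd.append(np.linalg.norm(A-B))
C=np.array(C)[:,:2]; print('widths',np.round(Wd,4))
mid=C.mean(0); dv=H-mid; print('mid',mid,'yaw from head axis to handle mid',np.degrees(np.arctan2(dv[1],dv[0])))
p=np.polyfit((C-mid)@e,(C-mid)@n,1)[0]; print('handle own yaw',11.6+np.degrees(p), 'end', onz(f,324,200.5,.146))
E
python3 hc.py
```

```text
n 2993 slope along e (deg), across, z [0.15 0.25] 0.1457 at dist 0.1421
widths [0.0189 0.019  0.019  0.0191 0.0195 0.0192 0.0193 0.0193 0.0194]
mid [ 0.51569421 -0.15443112] yaw from head axis to handle mid 11.849486887218163
handle own yaw 11.595607955673291 end [ 0.50625221 -0.15639283  0.146     ]
```

The handle top is at 0.1457 (0.146 expected), level to about 0.25°, and its yaw of 11.6° equals the stand's. The cup is seated, so I back off upwards.

Request:
{"name": "jog_arm", "arguments": {"motion": [[0.6,[0,0,0],[0,0,0]],[0.6,[0,0,0],[0,0,0]],[0.6,[0,-0.005,0],[0,0,0]],[0.6,[0,-0.01,0],[0,0,0]],[0.6,[0,-0.02,0],[0,0,0]],[0.6,[0,-0.03,0],[0,0,0]],[0.6,[0,-0.035,0],[0,0,0]],[0.6,[0,-0.035,0],[0,0,0]],[0.6,[0,-0.02,0],[0,0,0]],[0.6,[0,-0.01,0],[0,0,0]]]}}

```text
clock: 15.17
tcp_pos: [0.5478, -0.1484, 0.3062]
orientation: [-1.566, -0.164, 0.153]
contact_force: [0.1, 0.3, 0.4]
grip_width: 0.0511
```

```bash
python3 - <<'E'
from h import *
p,M,o=tcp();print(p,o['contact_force'].round(1)); plan([.6595,-.2825,.30],11.6)
f=r.grab_frame('side'); crop(f,'s11.png',310,420,180,310,5)
f=r.grab_frame('top'); w=cloud(f); m=np.zeros((400,640),bool); m[100:185,425:515]=1
P=w[m&(w[...,2]>.05)]; print('org',P.min(0),np.percentile(P[:,1],99))
crop(f,'t11.png',290,520,90,260,3)
f=r.grab_frame('wrist'); save(f,'w11.png')
E
```

```text
[ 0.5477733  -0.14835365  0.3062131 ] [0.1 0.3 0.4]
shift mm [  82.5    7.1 -153.8] turn [ 0.12 -0.04  0.36] clock 15.17
org [ 0.66037522 -0.59840766  0.0519642 ] -0.41559602421665026
```

View pics/s11.png

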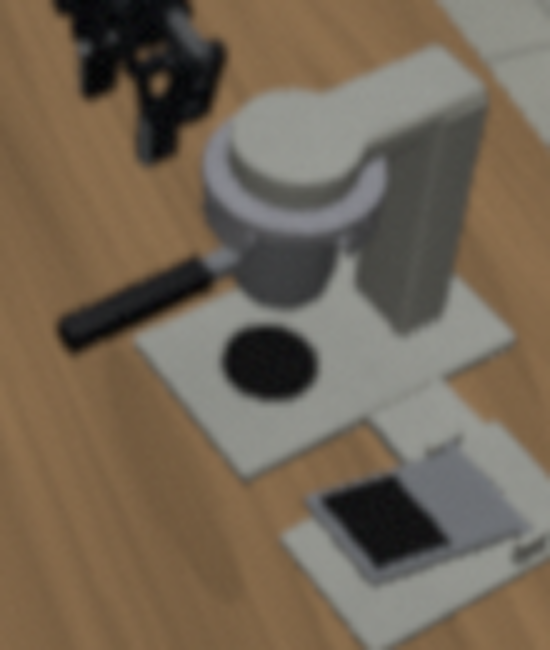

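View pics/w11.png

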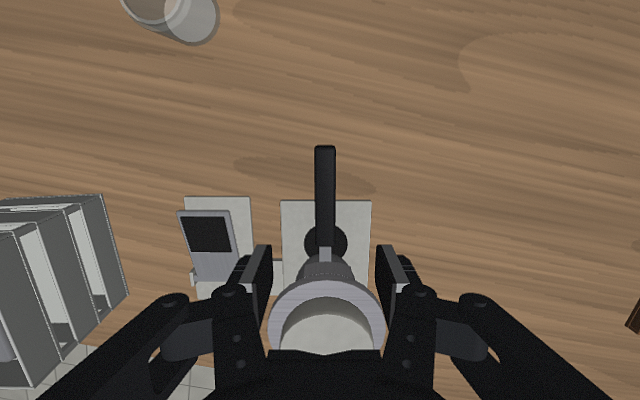

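The cup hangs level, with its handle straight out of the front (wrist view columns 315–335). The pad is at about (209,234) in the wrist view.

Request:
{"name": "jog_arm", "arguments": {"motion": [[0.6,[0.004,0,-0.007],[0,0,0]],[0.3,[0.01,0,-0.018],[0,0,0]],[0,[0.012,0,-0.023],[0,0,0]],[0,[0.012,0,-0.023],[0,0,0]],[0,[0.012,0,-0.023],[0,0,0]],[0,[0.012,0,-0.023],[0,0,0]],[0,[0.01,0,-0.02],[0,0,0]],[0,[0.007,0,-0.012],[0,0,0]],[0,[0.003,0,-0.005],[0,0,0]],[0,[0,0,0],[0,0,0]]], "force": 40}}

```text
clock: 16.15
tcp_pos: [0.6573, -0.2835, 0.2987]
orientation: [-1.564, -0.155, 0.16]
contact_force: [0.0, 0.6, -0.3]
grip_width: 0.0
```

```bash
python3 - <<'E'
from h import *
f=r.grab_frame('wrist'); save(f,'w12.png')
p,M,o=tcp();print(p,o['joints'].round(2),o['grip_width']); plan([.6595,-.2825,.09],11.6)
im=f['image'].astype(int)
E
```

```text
[ 0.65707791 -0.28236616  0.29931018] [ 0.18  0.52  0.21  1.4  -0.11  1.24  2.17] 0.0002239356717363333
shift mm [  3.  209.3  -0.9] turn [-0.09 -0.05 -0.17] clock 16.2
```

View pics/w12.png

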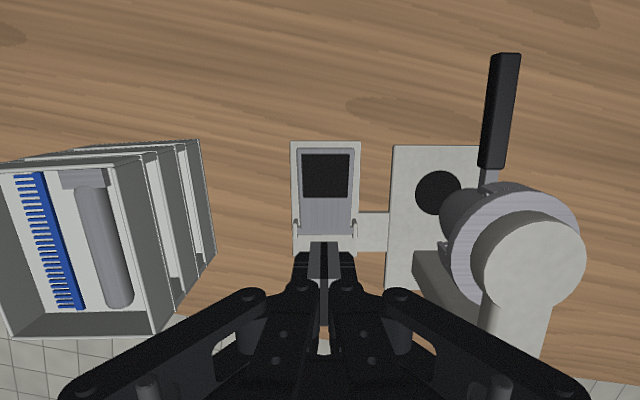

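```bash
python3 - <<'E'
from h import *
f=r.grab_frame('wrist')
for a in [(302,154),(350,154),(348,198),(304,196),(326,175)]: print(onz(f,*a,.059).round(4))
E
```

```text
[ 0.6431 -0.3108  0.059 ]
[ 0.6319 -0.2557  0.059 ]
[ 0.6848 -0.2461  0.059 ]
[ 0.693  -0.2991  0.059 ]
[ 0.6621 -0.2782  0.059 ]
```

Request:
{"name": "jog_arm", "arguments": {"motion": [[0,[0.003,0.015,0.001],[0,0,0]],[0,[0,0.03,0],[0,0,0]],[0,[0,0.035,0],[0,0,0]],[0,[0,0.035,0],[0,0,0]],[0,[0,0.035,0],[0,0,0]],[0,[0,0.03,0],[0,0,0]],[0,[0,0.02,0],[0,0,0]],[0,[0,0.01,0],[0,0,0]],[0,[0,0,0],[0,0,0]],[0,[0,0,0],[0,0,0]]]}}

```text
clock: 17.08
tcp_pos: [0.6606, -0.2802, 0.0922]
orientation: [-1.565, -0.159, 0.159]
contact_force: [0.2, 0.3, 0.6]
grip_width: -0.0002
```

```bash
python3 - <<'E'
from h import *
p,M,o=tcp();print(p,o['contact_force'].round(1)); plan([.660,-.2815,.054],11.6)
f=r.grab_frame('side'); crop(f,'s13.png',310,450,180,310,5)
E
```

```text
[ 0.66056871 -0.28023933  0.09224125] [0.2 0.3 0.6]
shift mm [-0.8 38.2 -1.1] turn [-0.    0.01  0.02] clock 17.08
```

View pics/s13.png

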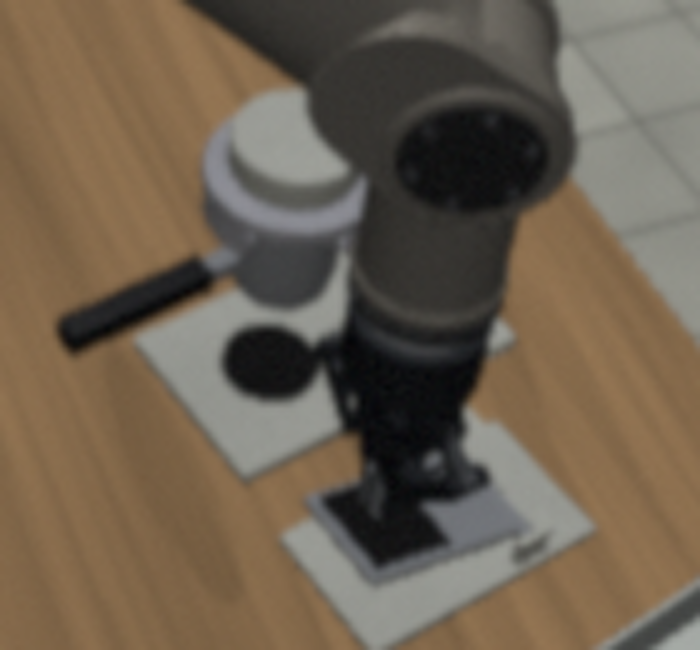

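The side crop shows the closed fingertips over the pad at about (375,500). Next I press.

Request:
{"name": "jog_arm", "arguments": {"motion": [[0,[0,0.005,-0.001],[0,0,0]],[0,[0,0.006,0],[0,0,0]],[0,[0,0.004,0],[0,0,0]],[0,[0,0.003,0],[0,0,0]],[0,[0,0.003,0],[0,0,0]],[0,[0,0.003,0],[0,0,0]],[0,[-0.001,0.003,0],[0,0,0]],[0,[-0.001,0.003,0],[0,0,0]],[0,[-0.001,0.003,0],[0,0,0]],[0,[0,0,0],[0,0,0]]]}}

```text
clock: 17.97
tcp_pos: [0.6585, -0.2825, 0.0587]
orientation: [-1.566, -0.16, 0.157]
contact_force: [0.6, -0.4, 6.6]
grip_width: -0.0002
```

```bash
python3 - <<'E'
from h import *
p,M,o=tcp();print(p,o['contact_force'].round(1),o['moment'].round(2))
E
```

```text
[ 0.65854287 -0.28251796  0.0587237 ] [ 0.6 -0.4  6.6] [-0.16 -0.01  0.03]
```

Request:
{"name": "jog_arm", "arguments": {"motion": [[0,[-0.0005,0.002,0],[0,0,0]],[0,[0,0.002,0],[0,0,0]],[0,[0,0,0],[0,0,0]]]}}

```text
clock: 18.22
tcp_pos: [0.658, -0.2827, 0.055]
orientation: [-1.566, -0.16, 0.157]
contact_force: [-0.0, -0.2, 5.8]
grip_width: 0.0
```

Request:
{"name": "jog_arm", "arguments": {"motion": [[0,[0,0.001,0],[0,0,0]],[0,[0,0,0],[0,0,0]]]}}

```text
clock: 18.38
tcp_pos: [0.6579, -0.2827, 0.0542]
orientation: [-1.566, -0.16, 0.157]
contact_force: [-0.5, -0.9, 6.9]
grip_width: -0.0001
```

Request:
{"name": "jog_arm", "arguments": {"motion": [[0,[0,0.001,0],[0,0,0]],[0,[0,0.001,0],[0,0,0]],[0,[0,0,0],[0,0,0]]]}}

```text
clock: 18.63
tcp_pos: [0.6579, -0.2827, 0.0536]
orientation: [-1.565, -0.16, 0.157]
contact_force: [-4.1, 1.6, 14.6]
grip_width: -0.0002
```

Request:
{"name": "jog_arm", "arguments": {"motion": [[0,[0,0.001,0],[0,0,0]],[0,[0,0.001,0],[0,0,0]],[0,[0,0,0],[0,0,0]]]}}

```text
clock: 18.88
tcp_pos: [0.658, -0.2828, 0.0532]
orientation: [-1.565, -0.16, 0.157]
contact_force: [-7.9, 2.7, 24.1]
grip_width: 0.0002
```

The force climbed from 7 to 24 N over the last millimetre, so the pedal is on its stop. I'll take a picture and release.

```bash
python3 - <<'E'
from h import *
f=r.grab_frame('side'); crop(f,'s14.png',310,450,180,310,5)
E
```

```text
(no output)
```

View pics/s14.png

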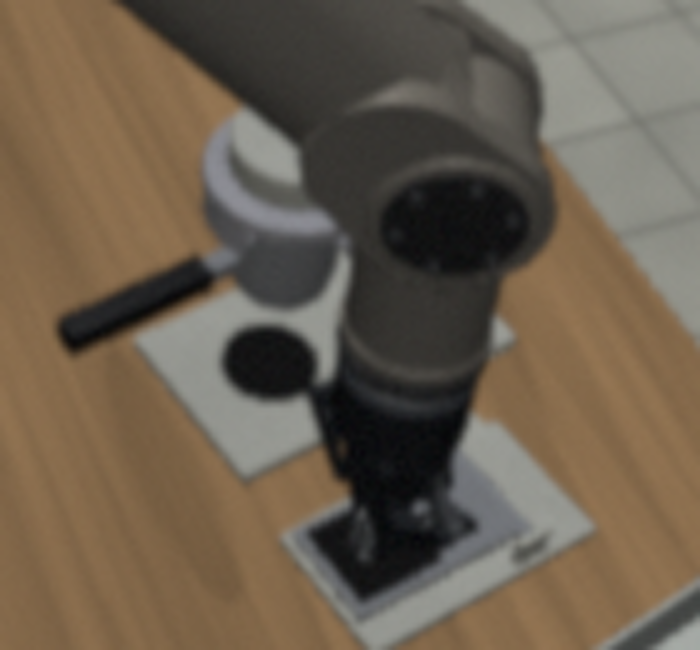

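Request:
{"name": "jog_arm", "arguments": {"motion": [[0,[0,-0.006,0],[0,0,0]],[0,[0,-0.008,0],[0,0,0]],[0,[0,-0.01,0],[0,0,0]],[0,[0,-0.015,0],[0,0,0]],[0,[0,-0.025,0],[0,0,0]],[0,[0,-0.035,0],[0,0,0]],[0,[0,-0.035,0],[0,0,0]],[0,[0,-0.035,0],[0,0,0]],[0,[0,-0.035,0],[0,0,0]],[0,[0,-0.03,0],[0,0,0]]]}}

```text
clock: 19.77
tcp_pos: [0.6562, -0.2824, 0.2862]
orientation: [-1.565, -0.158, 0.159]
contact_force: [0.9, -0.0, 0.3]
grip_width: 0.0001
```

Request:
{"name": "jog_arm", "arguments": {"motion": [[0,[-0.02,0,0],[0,0,0]],[0,[-0.03,0,0],[0,0,0]],[0,[-0.03,0,0],[0,0,0]],[0,[-0.02,0,0],[0,0,0]],[0,[-0.01,0,0],[0,0,0]],[0,[0,0,0],[0,0,0]],[0,[0,0,0],[0,0,0]],[0,[0,0,0],[0,0,0]]]}}

```text
clock: 20.43
tcp_pos: [0.5508, -0.3034, 0.2834]
orientation: [-1.564, -0.16, 0.16]
contact_force: [1.4, 0.0, 0.4]
grip_width: -0.0001
```

```bash
python3 - <<'E'
from h import *
p,M,o=tcp();print(p,o['contact_force'].round(1),o['clock'])
f=r.grab_frame('side'); save(f,'s15.png'); crop(f,'s15c.png',310,450,180,310,5); w=cloud(f)
b=f['image'].max(2)<60; n,l,st,ce=cv2.connectedComponentsWithStats(b.astype(np.uint8))
for i in range(1,n):
    if st[i,4]>80 and 320<st[i,0]<400 and 190<st[i,1]<300: print(st[i],np.nanmedian(w[l==i],0).round(4))
f=r.grab_frame('top'); save(f,'t15.png')
f=r.grab_frame('wrist'); save(f,'w15.png')
E
```

```text
[ 0.55075776 -0.30340631  0.28339426] [1.4 0.  0.4] 20.4333
[ 322  196   61   64 1701] [ 0.542  -0.3268  0.3817]
[375 276  24  17 248] [ 0.6639 -0.2821  0.0556]
```

View pics/s15c.png

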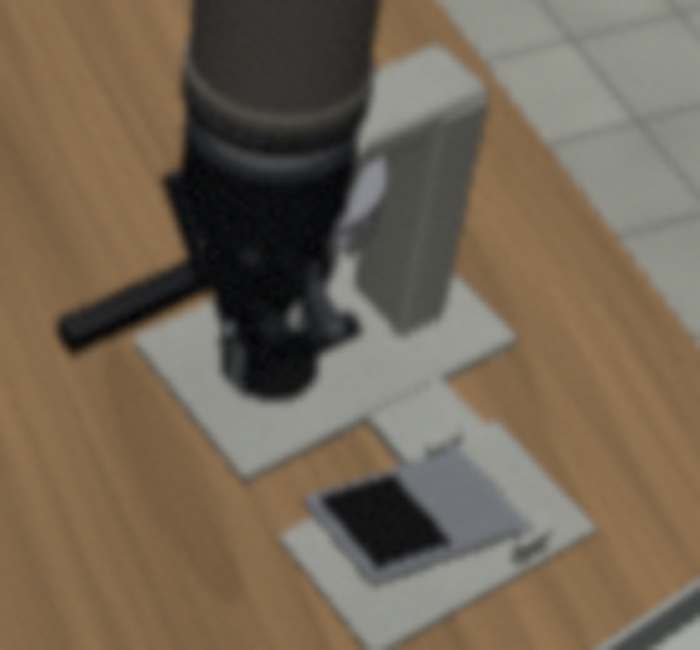

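View pics/t15.png

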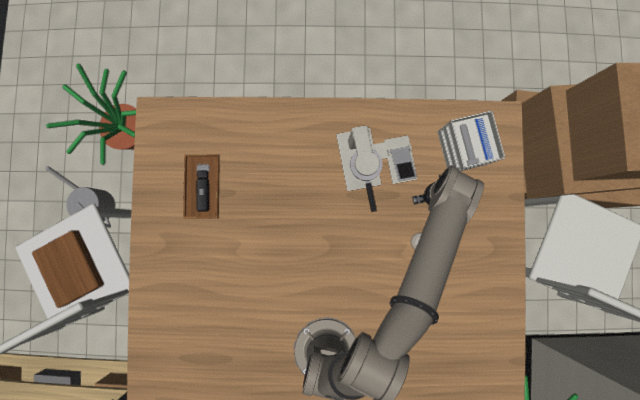

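View pics/w15.png

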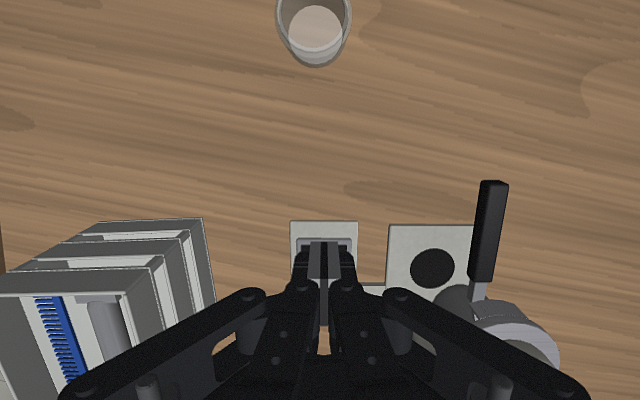

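The pad is back at its rest pixels (375,276). The cup still hangs with its handle to the front, and the jar and clipper are in place. The arm is clear, so I'm handing in.

```bash
python3 -c "
from bench import r
print(r.hand_in())"
```

```text
the job is handed in; nothing more can be done
None
```

I hung the cup locked in the stand's head, pressed the pump pedal to its stop and let it spring back. I handed the job in at about 20.4 s on the robot's clock.

- **Cup:** I took it by the handle, raised it into the head with the handle 60° to the left, turned it 60° to the front and lowered it. After I let go, the handle's top was at 0.1457 m (0.146 expected), level to about 0.25°. The handle's yaw of 11.6° matched the stand's.
- **Pedal:** The force rose from 7 to 24 N over the last millimetre, which is the stop. After release, the pad was back within about a pixel of its rest position in the side view.
- **Last pictures:** The cup hung with its handle straight out of the front, the jar and clipper looked unmoved, and the arm was clear of everything.

Three things did not fully agree:
- The cameras differed by 2–3 mm on where the head and cup axes were, which was within the 3.5 mm play.
- The pad's measured middle was about 6–8 mm further back than its given dimensions imply, so I pressed slightly forward of the measured middle.
- A ±1.5° yaw test before I let go met no clear wall. That the cup is locked therefore rests on its height, level and hanging free.

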